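# Seat a plug-in supply module in its bench dock

### The job

Pick up the loose plug-in module, set it on the dock's tray with its plain contact end facing the slot, and slide it gently into the slot until you feel it come up against the stop hidden inside. Never force it; leave it fully home, let go of it, and leave the other things on the bench alone.

Things in the scene. Friction and masses are not known exactly. Their poses are not given: they have to be found in the camera images.
- module: Loose grey box-shaped plug-in module, 120 mm long (x), 40 wide (y), 45 high (z), 0.3 to 0.6 kg, standing flat. Origin: centre of its underside. +x points to its nose, the plain end with a flat copper patch, which goes in first; the -x end has an aluminium panel and three black posts 12 mm long. Flat-sided: grip it across its width; the rear 50 mm always stay outside. Its yaw starts within 1.1 rad of the dock's.
- nose (a point): Point on the module: middle of the bottom edge of its nose, 60 mm ahead (+x) of the module's origin, at the height of its underside.
- dock: Fixed metal dock. Origin: at bench height under the middle of the slot's mouth; the module goes in along +x. Grey housing from x = 0 to 160 mm, 130 mm wide, 70 mm high, with the slot in its middle; an open tray lies in front (x below 0). Wedging the module hard against the dock (contact forces adding up to over 50 N) damages it.
- mouth (a point): Middle of the slot's floor at its mouth: dock origin plus 10 mm up. The slot is 43 mm wide, its roof 47 mm above its floor. It is blind: two steel lugs inside stop the nose at a depth that differs every time, anywhere from 40 to 66 mm behind the mouth, and cannot be seen.
- tray (a point): Middle of the front end of the open aluminium tray, on its surface: dock x = -165 mm, 10 mm above the bench, level with the slot floor. Tray 84 mm wide, x = -165 to 0 mm. Two guide rails on it, 6 mm thick, 8 mm high, lead into the slot: 43 mm apart (inside) from x = -50 to 0 mm, flaring evenly to 71 mm apart at x = -120 mm; no rails before that.
- plunger (a joint): Hidden sprung plunger between the stop lugs, metres pressed in. 0: free, standing 5 mm proud of the lugs; 0.005: level with them, that is, the module's nose is on the stop. Its spring (60 N/m, 0.3 N at 5 mm) is too weak to feel or to push the module back out.
- buffer (a joint): How far the two stop lugs have been pushed back into their stiff rubber mount, in metres; 0 at rest. It resists with about 5 N per mm, plus 0.3 N per mm/s of speed, and returns slowly. 2 mm (10 N) is a firm push home; beyond 3.5 mm (about 17 N) it is damaged.
- spool: Bystander: spool of solder wire, 54 mm across, 40 mm high, standing on the bench. Origin: centre of its underside.
- multimeter: Bystander: black hand multimeter lying on its back, 75 x 150 x 35 mm. Origin: centre of its underside.
- screwdriver: Bystander: screwdriver lying on the bench, 170 mm long. Origin: about the middle of its length.

How it is judged:
On the way:
1. the module's nose has entered the mouth of the slot along the tray (x of nose in the frame of dock between 0.01 and 0.034 m and y of nose in the frame of dock between -0.004 and 0.004 m and z of nose in the frame of dock between 0.006 and 0.014 m), for 0.1 s.
At the end, for the whole second after the job is handed in: The module is fully home: it lies flat in the slot, nose first and straight (within 4 mm sideways and 0.08 rad), with its nose on the hidden stop (plunger pressed at least 3.5 mm of 5 mm, so within 1.5 mm of the stop), at rest and released (value of joint plunger between 0.0035 and 0.0075 m and y of nose in the frame of dock between -0.004 and 0.004 m and z of nose in the frame of dock between 0.006 and 0.014 m and x of nose in the frame of dock above 0.036 m and angle between the x axis of module and the x axis of dock, either way round below 0.08 rad and angle between module's own z axis and vertical below 0.05 rad and linear speed of module below 0.01 m/s); the robot touches nothing.
It fails at once if the hidden stop is pushed back more than 3.5 mm (about 17 N of push) (value of joint buffer above 0.0035 m).
It fails at once if the module is wedged against the dock with contact forces of more than 50 N in all (contact force between module and dock above 50 N).
It fails at once if a bystander (spool, multimeter, screwdriver) is moved more than 20 mm (distance of any of spool, multimeter, screwdriver from where it was at the start of the episode above 0.02 m).
It also fails if it takes over 58 s, if anything falls off the work surface, if the arm or the gripper's body presses on something with over 40 N, if the wrist force passes 120 N, or if a joint passes its speed limit or range.

### The arm

A 6-joint arm with a two-finger parallel gripper is mounted at the origin on the work surface. World frame = base frame: x ahead of the robot, y to its left, z up, the work surface at z = 0. Lengths are in m, angles in rad, forces in N, time in s.
With the tool pointing down it reaches from about 0.3 to 0.875 m from the base axis. Payload 6.4 kg.
Tool frame: the origin (TCP) lies midway between the tips of the shut fingers; the grasp point (between the pads) lies ctrl.grip_depth behind it (ctrl.grip_depth is the distance from the TCP to the grasp point, in m); x points along the fingers, y is the direction in which the jaws open and shut, and the axes are right-handed (so a half turn about x gives the same grasp; the last joint's range is limited). The gripper opens to 85 mm and grips with 20 to 120 N. Pads are 22 mm wide; open, the fingers measure 114 mm over their backs; the gripper's body (76 mm by 85 mm) begins 54 mm behind the grasp point. The pads swing forward as they close: fully open they stand 13 mm farther back than shut.
Start: joints at [-1.484, 0.181, 1.607, -0, 1.354, -0.206], TCP at [0.166, -0.551, 0.231] pointing down, gripper open.
Joint ranges: [-2.99, 2.99], [-0.89, 2.07], [0.3, 2.58], [-1.14, 4.28], [0, 2.63], [-3.12, 3.12]. Speed limits (rad/s): [2.57, 2.57, 3.01, 3.14, 3.14, 3.14].

### API

Orientations are given as a unit quaternion [w, x, y, z].
In Python, from bench import ctrl gives the robot as it stands.
- The arm moves only by the shell command python3 -m creep 'ROWS'. ROWS is text: rows parted by semicolons, each of 7 numbers parted by spaces: the opening, from 0 (shut) to 1 (fully open), then the shift along the tool's x, y, z in cm, then the turn, a rotation vector about the tool's x, y, z in rad. In form: claw x y z ax ay az; .... A call has 1 to 10 rows; each row shifts and turns the pose as measured when the row begins, along the tool's axes as they then stand; what a row does not reach is not made up. A row lasts 1/8 s, in which the tool goes at most 62.5 mm and 10.7 degrees, less where a joint would pass 70% of its speed; a pose out of reach is approached as far as the arm can. A call with a gripper value outside its range is refused whole. The fingers move at their own pace and stop on an object; the grip force is fixed at half the most. Time passes only in rows, so rows that do not move let the fingers close. It gives the time, the measured TCP pose, the force and the opening at its end, in the units of the state.
- ctrl.get_obs(): the state, without advancing time (a new reading comes with each control period).
- ctrl.camera(name): name is "scene" or "top" or "wrist"; returns (picture, depth): 384x512x3 uint8, blue, green, red; 384x512 float32, m along the optical axis (not along the pixel's ray), 0 where there is no reading.
- ctrl.calibration(name): a dict with "mtx" (3x3 intrinsics, pixels), "R" (3x3) and "t" (3): a world point X has camera coordinates R X + t; the wrist camera has in their place "tool_from_camera" (4x4, takes a point from camera to tool coordinates, whose origin is the TCP and whose axes are the tool frame's). Camera axes: x right, y down, z forward; pixel columns grow to the right and rows downward; lengths in m; the calibration is good to about 2 mm. A picture is of the moment at which its call begins: read the wrist's pose just before it. calibration takes no time and is no camera call.
- ctrl.hand_in(): hands the job in, once; it reports no verdict.
Trained networks look in the newest picture that a camera, given by its name, has taken for a name from the list of things; names that differ only in an ending like _2 or _b are one class to them, and where a whole thing is asked for, a point or a joint stands for the part that bears it (a point fixed in the world has none). Each returns a list of dicts, best first, with "confidence" (0 to 1); they miss things now and then, are a little off and sometimes report something else, mostly with a low value. They report only what shows in the picture. A call takes as long as a camera call.
- ctrl.find_in(query, camera): "rect" ([left, top, right, bottom] in pixels, round what is visible of it).
The state is a dict: "time_s": time; "q": joint angles; "dq": joint speeds; "joint_efforts": joint torques, N m; "eef_pos": TCP position; "eef_rot": TCP orientation; "wrist_force": force on the tool from outside, world axes, zero at the start; "torque": the same for the moment, N m; "opening": opening from 0.0 (shut) to 1.0 (fully open).
Only numpy, scipy, OpenCV 4.12 (cv2) and the standard library are available. Lean on these libraries where they do the work, as an engineer would, in place of code of your own. Each camera call takes 0.05 s, during which the arm holds its last target.

## Working session

There is one attempt and no reset: what is moved stays moved. The work goes in short steps, Python scripts to look and compute and a shell command to move; the robot and the scene stay as the last step left them, time stands still between calls to the robot, and variables do not carry over. Pictures are saved under pics/ and viewed, and the job is handed in when it is done.

```bash
ls; mkdir -p pics; python3 - <<'E'
from bench import ctrl
import cv2
o=ctrl.get_obs()
print({k:o[k] for k in ('time_s','eef_pos','eef_rot','wrist_force','opening')},ctrl.grip_depth)
for n in('scene','top'):
    p,d=ctrl.camera(n);cv2.imwrite(f'pics/{n}0.png',p)
    import numpy as np;np.save(f'pics/{n}0.npy',d)
    c=ctrl.calibration(n);print(n,{k:np.round(v,3).tolist() for k,v in c.items()})
    for q in('module','dock','nose','mouth','tray','spool','multimeter','screwdriver'):
        if n=='top': print(q,[( [int(a) for a in r['rect']],round(r['confidence'],2)) for r in ctrl.find_in(q,n)][:3])
print(ctrl.calibration('wrist'))
E
```

```text
pics
{'time_s': 0.0, 'eef_pos': array([ 0.16594161, -0.54998285,  0.2304044 ]), 'eef_rot': array([ 0.10254503,  0.69958498,  0.10374664, -0.69950125]), 'wrist_force': array([ 0.08999128, -0.07433943, -0.14290067]), 'opening': 1.0009309430909321} 0.0187
scene {'mtx': [[387.329, 0.0, 243.151], [0.0, 387.329, 192.341], [0.0, 0.0, 1.0]], 'R': [[-0.211, 0.977, -0.011], [0.796, 0.165, -0.583], [-0.568, -0.131, -0.813]], 't': [0.165, -0.435, 1.258]}
top {'mtx': [[392.524, 0.0, 257.003], [0.0, 392.524, 190.791], [0.0, 0.0, 1.0]], 'R': [[-0.212, -0.977, -0.004], [-0.95, 0.208, -0.232], [0.228, -0.045, -0.973]], 't': [0.062, 0.588, 0.681]}
module [([319, 177, 386, 214], 0.55)]
dock [([90, 165, 269, 298], 0.85)]
nose [([318, 182, 386, 212], 0.88)]
mouth [([90, 165, 264, 293], 0.7)]
tray [([91, 165, 263, 302], 0.94)]
spool [([256, 285, 284, 312], 0.85)]
multimeter [([158, 96, 233, 139], 0.89)]
screwdriver [([311, 112, 355, 129], 0.71)]
{'mtx': array([[330.25623485,   0.        , 259.89367701],
       [  0.        , 330.25623485, 192.83268612],
       [  0.        ,   0.        ,   1.        ]]), 'tool_from_camera': array([[-6.91678429e-04, -3.27249754e-01,  9.44937628e-01,
        -1.43096971e-01],
       [ 9.99999715e-01,  6.00501393e-05,  7.52779447e-04,
         9.10662902e-05],
       [-3.03090525e-04,  9.44937879e-01,  3.27249619e-01,
        -8.56711604e-02],
       [ 0.00000000e+00,  0.00000000e+00,  0.00000000e+00,
         1.00000000e+00]])}
```

View pics/scene0.png

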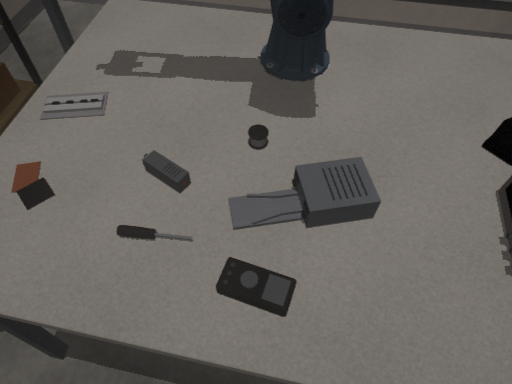

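View pics/top0.png

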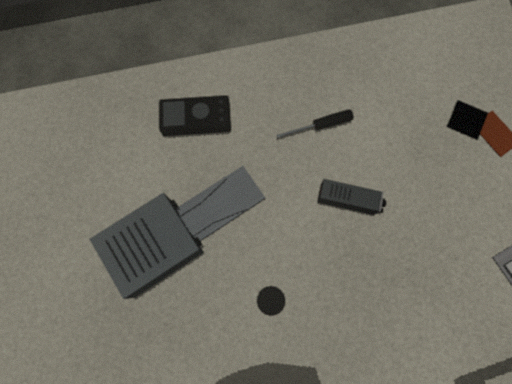

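The module is at about (352,197), with its rear posts at (384,205) and its nose to the left. The dock's tray is at (225,200), with the housing to the lower left. Next I fit the poses from depth.

```bash
cat > h.py <<'E'
from bench import ctrl
import cv2, numpy as np
from scipy.spatial.transform import Rotation as Rn
def world(n,d,pose=None):
    c=ctrl.calibration(n);K=c['mtx'];v,u=np.mgrid[:384,:512]
    P=np.stack([(u-K[0,2])/K[0,0]*d,(v-K[1,2])/K[1,1]*d,d],-1)
    if n!='wrist': return (P-c['t'])@c['R']
    T=c['tool_from_camera'];P=P@T[:3,:3].T+T[:3,3]
    p,q=pose
    return P@Rn.from_quat(np.r_[q[1:],q[0]]).as_matrix().T+p
def rect(W,m):
    pts=W[m][:,:2].astype(np.float32)
    r=cv2.minAreaRect(pts*1000); return r,len(pts)
E
python3 - <<'E'
from h import *
for n,boxes in (('top',dict(module=(310,170,395,222),dock=(80,155,275,305),spool=(250,280,290,318),mm=(150,90,240,145))),
  ('scene',dict(module=(135,145,195,195),dock=(220,150,385,230),spool=(245,120,272,152),mm=(210,250,300,320)))):
    d=np.load(f'pics/{n}0.npy');W=world(n,d)
    bench=W[60:,100:][::,:,2]; print(n,'bench z med',np.median(W[150:300,60:450,2]))
    for k,(l,t,r,b) in boxes.items():
        w=W[t:b,l:r];z=w[...,2]
        for lo,hi in dict(module=[(.037,.052)],dock=[(.06,.08),(.005,.014),(.014,.024)],spool=[(.03,.05)],mm=[(.02,.045)])[k]:
            m=(z>lo)&(z<hi)
            rr,c=rect(w,m);print(k,lo,np.round(rr[0],1),np.round(rr[1],1),round(rr[2],1),c,'corners',np.round(cv2.boxPoints(rr)).astype(int).tolist(),'z',round(float(np.median(z[m])),4))
E
```

```text
top bench z med -4.118915496757528e-05
module 0.037 [ 545.3 -252. ] [129.3  41.2] 64.5 1284 corners [[499, -301], [536, -319], [592, -202], [554, -185]] z 0.0445
dock 0.06 [535.3 160.8] [131.5 161.8] 21.3 6166 corners [[445, 212], [503, 62], [626, 109], [567, 260]] z 0.0694
dock 0.005 [547.2  55.8] [241.9 281.2] 73.9 2914 corners [[379, -21], [649, -99], [716, 133], [446, 211]] z 0.0095
dock 0.014 [554.6 104.3] [125.2 279.3] 21.8 467 corners [[445, 211], [548, -49], [665, -2], [561, 257]] z 0.0174
spool 0.03 [384.  -47.3] [52.4 52.3] 77.7 668 corners [[353, -67], [404, -78], [415, -27], [364, -16]] z 0.0397
mm 0.02 [791.3  27.1] [150.4  75.4] 81.6 2423 corners [[743, -42], [818, -53], [840, 96], [765, 107]] z 0.0344
scene bench z med 0.0004871990100177358
module 0.037 [ 545.7 -248.8] [130.2  42.2] 65.0 717 corners [[499, -299], [537, -317], [592, -199], [554, -181]] z 0.0451
dock 0.06 [535.8 163.5] [133.9 163. ] 21.0 3513 corners [[444, 216], [502, 63], [627, 111], [569, 264]] z 0.0701
dock 0.005 [533.1  82.6] [194.1 334.8] 13.3 2053 corners [[400, 223], [477, -103], [666, -58], [589, 268]] z 0.0101
dock 0.014 [569.9 112.8] [105.5 282.2] 19.5 504 corners [[473, 228], [567, -38], [667, -3], [573, 263]] z 0.0181
spool 0.03 [385.8 -45.3] [51.1 52. ] 21.5 260 corners [[352, -31], [372, -79], [419, -60], [400, -12]] z 0.0403
mm 0.02 [793.7  29.2] [149.7  74.3] 81.4 2743 corners [[746, -39], [819, -50], [842, 98], [768, 109]] z 0.0351
```

```bash
cat >> h.py <<'E'
def R(q): return Rn.from_quat(np.r_[q[1:],q[0]]).as_matrix()
def st():
    o=ctrl.get_obs();r=R(o['eef_rot']);print('t',round(o['time_s'],2),'p',np.round(o['eef_pos'],4),'zyaw',round(np.degrees(np.arctan2(r[1,2],r[0,2])),2),'xaxis',np.round(r[:,0],3),'f',np.round(o['wrist_force'],1),'op',round(o['opening'],3),'q',np.round(o['q'],2));return o
def to(p,yaw):
    "shift (cm, tool axes) and rotation vector to have TCP at p, tool x down, tool z at yaw deg"
    o=ctrl.get_obs();r=R(o['eef_rot']);c,s=np.cos(np.radians(yaw)),np.sin(np.radians(yaw))
    T=np.array([[0,-s,c],[0,c,s],[-1,0,0]])
    print('shift cm tool',np.round(r.T@(np.array(p)-o['eef_pos'])*100,2),'in target axes',np.round(T.T@(np.array(p)-o['eef_pos'])*100,2),'rotvec',np.round(Rn.from_matrix(r.T@T).as_rotvec(),4))
E
python3 - <<'E'
from h import *
st()
to([.532,-.278,.16],64.7)
to([.532,-.278,.16],64.7-180)
E
```

```text
t 0.5 p [ 0.166  -0.5505  0.2313] zyaw -163.22 xaxis [ 0.  0. -1.] f [ 0.1 -0.6 -0.5] op 1.001 q [-1.48  0.18  1.61  0.    1.35 -0.21]
shift cm tool [  7.13 -15.53 -42.91] in target axes [  7.13 -21.44  40.28] rotvec [2.3052e+00 0.0000e+00 1.0000e-04]
shift cm tool [  7.13 -15.53 -42.91] in target axes [  7.13  21.44 -40.28] rotvec [-8.364e-01 -1.000e-04  0.000e+00]
```

```bash
python3 -m creep '1 0.5 -1.94 -5.36 0 0 0;1 0.5 -1.94 -5.36 0 0 0;1 0.5 -1.94 -5.36 0 0 0;1 0.5 -1.94 -5.36 0 0 0;1 0.5 -1.94 -5.36 0 0 0;1 0.5 -1.94 -5.36 0 0 0;1 0.5 -1.94 -5.36 0 0 0;1 0.5 -1.94 -5.36 0 0 0'; python3 -m creep '1 0 0 0 -0.167 0 0;1 0 0 0 -0.167 0 0;1 0 0 0 -0.167 0 0;1 0 0 0 -0.167 0 0;1 0 0 0 -0.167 0 0;1 0 0 0 0 0 0'
python3 - <<'E'
from h import *
st();to([.532,-.278,.16],64.7-180)
E
```

```text
time_s: 1.5
eef_pos: [0.5407, -0.2756, 0.1916]
eef_rot: [0.102, 0.701, 0.098, -0.699]
wrist_force: [-0.2, -0.0, 1.0]
opening: 1.002
time_s: 2.25
eef_pos: [0.5445, -0.2705, 0.1905]
eef_rot: [-0.387, -0.593, -0.383, 0.593]
wrist_force: [-0.8, -0.8, 0.3]
opening: 1.0
t 2.25 p [ 0.5445 -0.2705  0.1905] zyaw -114.02 xaxis [ 0.002 -0.005 -1.   ] f [-0.8 -0.8  0.3] op 1.0 q [-0.65  0.29  1.56 -0.    1.29 -0.23]
shift cm tool [ 3.05 -0.85  1.19] in target axes [ 3.05 -0.81  1.22] rotvec [ 0.0224  0.0032 -0.0039]
```

```bash
python3 - <<'E'
from h import *
o=st();p,d=ctrl.camera('wrist');cv2.imwrite('pics/w1.png',p)
W=world('wrist',d,(o['eef_pos'],o['eef_rot']));z=W[...,2]
print('bench',np.median(z[(z>-.01)&(z<.01)]))
for lo,hi in((.038,.05),(.01,.05)):
    m=(z>lo)&(z<hi)&(np.hypot(W[...,0]-.547,W[...,1]+.246)<.1)
    r,c=rect(W,m);print(np.round(r[0],1),np.round(r[1],1),round(r[2],2),c,cv2.boxPoints(r).round().tolist(),np.median(z[m]))
E
```

```text
t 2.25 p [ 0.5445 -0.2705  0.1905] zyaw -114.02 xaxis [ 0.002 -0.005 -1.   ] f [-0.8 -0.8  0.3] op 1.0 q [-0.65  0.29  1.56 -0.    1.29 -0.23]
bench 0.00040788952354485486
[ 546.7 -250.5] [129.6  40. ] 64.65 6148 [[501.0, -300.0], [537.0, -318.0], [593.0, -200.0], [556.0, -183.0]] 0.045434124087978256
[ 546.3 -251.4] [132.2  40. ] 64.6 6205 [[500.0, -302.0], [536.0, -320.0], [593.0, -200.0], [557.0, -183.0]] 0.04542610115654372
```

View pics/w1.png

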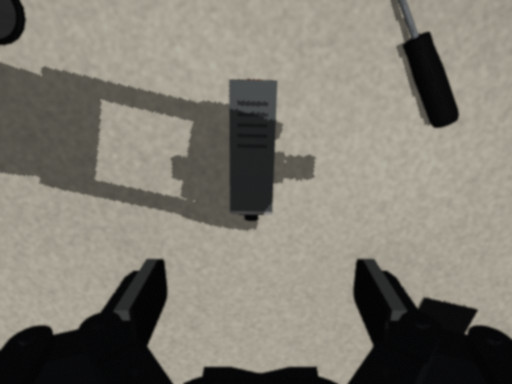

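```bash
python3 - <<'E'
from h import *
to([.5343,-.2773,.060],64.65-180)
E
```

```text
shift cm tool [13.05 -0.7   1.  ] in target axes [13.05 -0.63  1.06] rotvec [ 0.0217  0.0032 -0.0039]
```

```bash
python3 -m creep '1 2 -0.7 1 0.022 0.003 -0.004;1 3 0 0 0 0 0;1 4 0 0 0 0 0;1 3 0 0 0 0 0;1 0 0 0 0 0 0'
python3 - <<'E'
from h import *
st();to([.5343,-.2773,.015],64.65-180)
E
```

```text
time_s: 2.92
eef_pos: [0.5292, -0.2778, 0.0623]
eef_rot: [-0.371, -0.6, -0.374, 0.602]
wrist_force: [-0.1, 0.9, -0.1]
opening: 1.003
t 2.92 p [ 0.5292 -0.2778  0.0623] zyaw -116.37 xaxis [-0.004  0.002 -1.   ] f [-0.1  0.9 -0.1] op 1.003 q [-0.68  0.43  1.66 -0.    1.05 -0.22]
shift cm tool [ 4.73  0.45 -0.27] in target axes [ 4.73  0.44 -0.26] rotvec [-0.0177 -0.0001  0.0046]
```

```bash
python3 -m creep '1 0.8 0.45 -0.25 -0.018 0 0.005;1 0 0 0 0 0 0'
python3 - <<'E'
from h import *
st();to([.5343,-.2773,.015],64.65-180)
o=ctrl.get_obs();print(o['eef_pos'],ctrl.get_obs()['eef_pos'])
E
```

```text
time_s: 3.18
eef_pos: [0.5348, -0.2784, 0.0549]
eef_rot: [0.379, 0.598, 0.377, -0.597]
wrist_force: [-0.0, 0.7, -0.3]
opening: 1.001
t 3.17 p [ 0.5348 -0.2784  0.0549] zyaw -115.4 xaxis [ 0.002 -0.001 -1.   ] f [-0.   0.7 -0.3] op 1.001 q [-0.68  0.45  1.65  0.    1.04 -0.23]
shift cm tool [ 3.99 -0.1  -0.08] in target axes [ 3.99 -0.09 -0.08] rotvec [-0.0009  0.0002 -0.0021]
[ 0.53480224 -0.27843048  0.05489783] [ 0.53480224 -0.27843048  0.05489783]
```

Aligned. Descend and close.

```bash
python3 -m creep '1 2 -0.1 -0.08 0 0 0;1 2 0 0 0 0 0;1 0 0 0 0 0 0'
python3 - <<'E'
from h import *
st();to([.5343,-.2773,.015],64.65-180)
E
```

```text
time_s: 3.55
eef_pos: [0.5352, -0.2778, 0.0137]
eef_rot: [0.379, 0.598, 0.376, -0.597]
wrist_force: [-0.7, 0.2, 0.3]
opening: 1.004
t 3.55 p [ 0.5352 -0.2778  0.0137] zyaw -115.41 xaxis [ 0.004 -0.003 -1.   ] f [-0.7  0.2  0.3] op 1.004 q [-0.68  0.51  1.66  0.    0.96 -0.23]
shift cm tool [-0.13 -0.11 -0.01] in target axes [-0.13 -0.11 -0.01] rotvec [-0.001   0.0009 -0.0049]
```

```bash
python3 -m creep '0 0 0 0 0 0 0;0 0 0 0 0 0 0;0 0 0 0 0 0 0;0 0 0 0 0 0 0;0 0 0 0 0 0 0;0 0 0 0 0 0 0'
python3 - <<'E'
from h import *
st()
E
```

```text
time_s: 4.3
eef_pos: [0.5356, -0.2782, 0.0143]
eef_rot: [0.38, 0.598, 0.376, -0.597]
wrist_force: [0.4, -0.1, -2.1]
opening: 0.461
t 4.3 p [ 0.5356 -0.2782  0.0143] zyaw -115.41 xaxis [ 0.005 -0.004 -1.   ] f [ 0.4 -0.1 -2.1] op 0.461 q [-0.68  0.51  1.66  0.    0.96 -0.23]
```

```bash
python3 -m creep '0 -1 0 0 0 0 0;0 -3 0 0 0 0 0;0 -4 0 0 0 0 0;0 -2 0 0 0 0 0;0 0 0 0 -0.136 0 0;0 0 0 0 -0.136 0 0;0 0 0 0 -0.136 0 0;0 0 0 0 -0.136 0 0;0 0 0 0 -0.136 0 0;0 0 0 0 -0.136 0 0'
python3 - <<'E'
from h import *
st();to([.6297,-.0804,.115],-68.8)
E
```

```text
time_s: 5.55
eef_pos: [0.5338, -0.2764, 0.1213]
eef_rot: [0.591, 0.391, 0.588, -0.391]
wrist_force: [0.3, 0.1, -4.0]
opening: 0.463
t 5.55 p [ 0.5338 -0.2764  0.1213] zyaw -67.11 xaxis [ 0.003 -0.003 -1.   ] f [ 0.3  0.1 -4. ] op 0.463 q [-0.67  0.35  1.63 -0.    1.15 -1.07]
shift cm tool [  0.6   16.46 -14.33] in target axes [  0.63  16.03 -14.81] rotvec [ 0.0295  0.004  -0.0019]
```

```bash
python3 -m creep '0 0.1 3.3 -2.87 0.03 0.004 -0.002;0 0.1 3.3 -2.87 0 0 0;0 0.1 3.3 -2.87 0 0 0;0 0.1 3.3 -2.87 0 0 0;0 0 2.5 -2.2 0 0 0;0 0 0 0 0 0 0'
python3 - <<'E'
from h import *
o=st();to([.6297,-.0804,.115],-68.8)
p,d=ctrl.camera('wrist');cv2.imwrite('pics/w2.png',p);np.save('pics/w2.npy',d)
W=world('wrist',d,(o['eef_pos'],o['eef_rot']));np.save('pics/w2W.npy',W)
p,d=ctrl.camera('scene');cv2.imwrite('pics/s2.png',cv2.resize(p[100:292,130:386],None,fx=3,fy=3))
E
```

```text
time_s: 6.3
eef_pos: [0.6318, -0.0867, 0.1199]
eef_rot: [0.584, 0.4, 0.583, -0.4]
wrist_force: [-0.1, -1.1, -4.2]
opening: 0.459
t 6.3 p [ 0.6318 -0.0867  0.1199] zyaw -68.89 xaxis [ 0.001 -0.001 -1.   ] f [-0.1 -1.1 -4.2] op 0.459 q [-0.32  0.43  1.53 -0.    1.18 -0.69]
shift cm tool [ 0.48  0.03 -0.66] in target axes [ 0.49  0.03 -0.66] rotvec [-0.0016  0.0014 -0.0007]
```

View pics/w2.png

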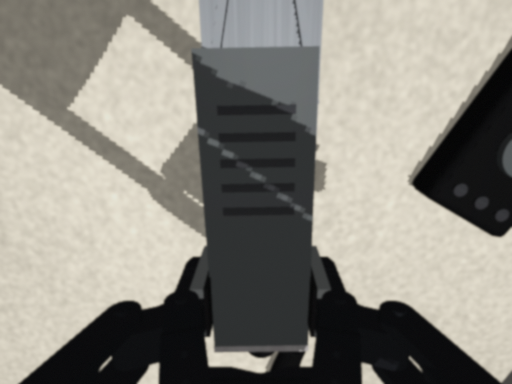

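View pics/s2.png

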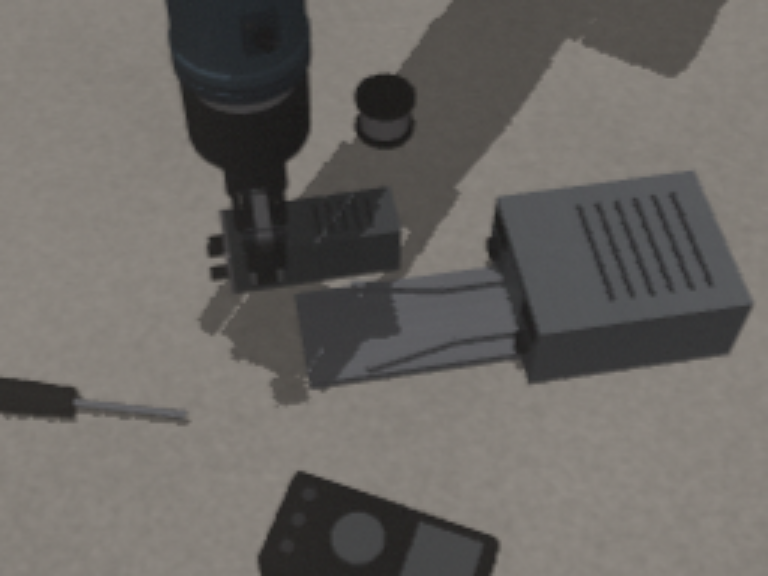

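The wrist picture shows the module held square, with its nose edge at row 47 and the tray's sides at columns 200 and 322 ahead of it. Next I measure the held module's attitude and the tray's line from the depth.

```bash
python3 - <<'E'
from h import *
W=np.load('pics/w2W.npy');z=W[...,2]
m=np.zeros(z.shape,bool);m[55:340,205:310]=1
m&=(z>.12)
print('z range',np.percentile(z[m],[1,50,99]))
P=W[m];A=np.c_[P[:,:2]-P[:,:2].mean(0),np.ones(len(P))];co,*_=np.linalg.lstsq(A,P[:,2],rcond=None)
u=np.array([np.cos(np.radians(111.1)),np.sin(np.radians(111.1))])
print('plane',co,'slope along u',co[:2]@u)
m=np.zeros(z.shape,bool);m[40:352,185:330]=1;m&=z>.11
r,c=rect(W,m);print('module top',np.round(r[0],1),np.round(r[1],1),round(r[2],2),cv2.boxPoints(r).round(1).tolist())
b=W[m][:,:2]; 
# nose and lateral
m=np.zeros(z.shape,bool);m[:44,180:340]=1;mt=m&(z>.005)&(z<.014)
P=W[mt];print('tray z',np.median(P[:,2]),len(P))
# tray edges row by row
n=np.array([-u[1],u[0]]);o=np.array([.5645,.0874])
for row in range(0,44,6):
    zz=W[row];k=np.where((zz[:,2]>.005)&(zz[:,2]<.03)&(np.arange(512)>150)&(np.arange(512)<360))[0]
    a,bb=zz[k[0],:2]-o,zz[k[-1],:2]-o
    print(row,k[0],k[-1],np.round([a@u,a@n,bb@u,bb@n,(a@n+bb@n)/2],4))
E
```

```text
z range [0.14952466 0.15101156 0.15866542]
plane [-0.01060614  0.01549521  0.1515972 ] slope along u 0.018274489658276567
module top [624.1 -57.3] [ 64.2 130.5] 13.36 [[577.7999877929688, -1.2000000476837158], [608.0, -128.1999969482422], [670.5, -113.30000305175781], [640.2999877929688, 13.600000381469727]]
tray z 0.010420600414165863 4488
0 199 323 [-0.053   0.0395 -0.0529 -0.0437 -0.0021]
6 199 322 [-0.0566  0.0396 -0.0562 -0.0434 -0.0019]
12 199 322 [-0.0602  0.0398 -0.0601 -0.0435 -0.0018]
18 200 322 [-0.0638  0.0394 -0.0635 -0.0439 -0.0022]
24 200 321 [-0.0674  0.0397 -0.0673 -0.0434 -0.0018]
30 200 321 [-0.071   0.0401 -0.0711 -0.0435 -0.0017]
36 201 321 [-0.0748  0.0397 -0.0748 -0.0437 -0.002 ]
42 201 320 [-0.0787  0.0397 -0.0785 -0.0435 -0.0019]
```

```bash
python3 - <<'E'
from h import *
W=np.load('pics/w2W.npy')
u=np.array([np.cos(np.radians(111.1)),np.sin(np.radians(111.1))]);n=np.array([-u[1],u[0]]);o=np.array([.5645,.0874])
tc=(np.array([.6318,-.0867])-o);print('tcp',tc@u,tc@n)
S=[]
for row in range(48,240,8):
    zz=W[row];k=np.where((abs(zz[:,2]-.151)<.005)&(np.arange(512)>170)&(np.arange(512)<340))[0]
    a,b=zz[k[0],:2]-o,zz[k[-1],:2]-o
    S.append([a@u,(a@n+b@n)/2]);print(row,k[0],k[-1],np.round([a@u,a@n,b@n,(a@n+b@n)/2,np.median(zz[k,2])],4))
S=np.array(S);f=np.polyfit(S[2:,0],S[2:,1],1);print(f)
E
```

```text
tcp -0.1866549955995971 -0.00011232860005454553
48 191 318 [-0.0934  0.0202 -0.0194  0.0004  0.1509]
56 191 318 [-0.0957  0.0203 -0.0192  0.0005  0.1508]
64 192 318 [-0.098   0.0205 -0.0195  0.0005  0.1508]
72 193 317 [-0.1004  0.0202 -0.0195  0.0003  0.1507]
80 193 317 [-0.1028  0.0202 -0.0195  0.0003  0.1507]
88 194 317 [-1.052e-01  2.010e-02 -1.980e-02  1.000e-04  1.509e-01]
96 195 316 [-0.1078  0.0201 -0.0196  0.0003  0.1508]
104 195 316 [-0.1103  0.0203 -0.0196  0.0004  0.151 ]
112 196 316 [-1.128e-01  2.000e-02 -1.980e-02  1.000e-04  1.511e-01]
120 196 315 [-0.1155  0.0201 -0.0195  0.0003  0.1509]
128 197 315 [-0.1181  0.0199 -0.0199  0.      0.1509]
136 198 315 [-0.1206  0.0196 -0.0199 -0.0002  0.1511]
144 198 315 [-1.234e-01  1.980e-02 -2.000e-02 -1.000e-04  1.509e-01]
152 199 314 [-1.262e-01  1.970e-02 -1.980e-02 -1.000e-04  1.509e-01]
160 200 314 [-0.1293  0.0197 -0.02   -0.0002  0.1511]
168 200 314 [-0.1319  0.0197 -0.0201 -0.0002  0.1509]
176 201 313 [-0.1348  0.0195 -0.0199 -0.0002  0.151 ]
184 201 313 [-0.1375  0.0196 -0.02   -0.0002  0.1512]
192 202 313 [-0.1407  0.0195 -0.0202 -0.0004  0.151 ]
200 203 312 [-0.144   0.0194 -0.02   -0.0003  0.151 ]
208 203 312 [-0.1469  0.0195 -0.0203 -0.0004  0.1513]
216 204 312 [-0.1502  0.0194 -0.0204 -0.0005  0.1509]
224 205 311 [-0.1536  0.0192 -0.0203 -0.0005  0.1509]
232 205 311 [-0.1566  0.0193 -0.0204 -0.0006  0.1509]
[0.01686246 0.00205955]
```

```bash
python3 -m creep '0 2 0.08 -0.5 0.017 0 0;0 2 0 0 0 0 0;0 2 0 0 0 0 0;0 1 0 0 0 0 0;0 0 0 0 0 0 0'
python3 - <<'E'
from h import *
cat='''
'''
o=st()
p,d=ctrl.camera('wrist');cv2.imwrite('pics/w3.png',p)
W=world('wrist',d,(o['eef_pos'],o['eef_rot']))
u=np.array([np.cos(np.radians(111.1)),np.sin(np.radians(111.1))]);n=np.array([-u[1],u[0]]);o_=np.array([.5645,.0874])
tc=o['eef_pos'][:2]-o_;print('tcp',tc@u,tc@n)
top=np.median(W[60:200,230:280,2]);print('top',top)
def line(z0,tol,lo,hi,rows):
    S=[]
    for row in rows:
        zz=W[row];k=np.where((abs(zz[:,2]-z0)<tol)&(np.arange(512)>lo)&(np.arange(512)<hi))[0]
        if len(k)<20: continue
        a,b=zz[k[0],:2]-o_,zz[k[-1],:2]-o_;S.append([a@u,(a@n+b@n)/2,a@n-b@n,k[0],k[-1]])
    return np.array(S)
S=line(top,.005,150,360,range(50,230,8));print('module',np.round(S[:3],4).tolist(),np.polyfit(S[2:,0],S[2:,1],1))
S=line(.015,.01,120,400,range(0,40,5));print('tray',np.round(S,4))
E
```

```text
time_s: 7.02
eef_pos: [0.6269, -0.0866, 0.0424]
eef_rot: [0.577, 0.406, 0.579, -0.408]
wrist_force: [0.7, -0.3, -4.2]
opening: 0.459
t 7.03 p [ 0.6269 -0.0866  0.0424] zyaw -70.32 xaxis [-0.004 -0.001 -1.   ] f [ 0.7 -0.3 -4.2] op 0.459 q [-0.32  0.53  1.57 -0.    1.05 -0.67]
tcp -0.18479083890996933 0.004464382306818356
top 0.07367588646725212
module [[-0.0917, 0.0026, 0.0392, 191.0, 318.0], [-0.0939, 0.0025, 0.0399, 192.0, 318.0], [-0.0963, 0.0026, 0.0399, 192.0, 318.0]] [-0.00825253  0.00185451]
tray [[-6.51e-02 -2.10e-03  8.33e-02  1.76e+02  3.55e+02]
 [-6.71e-02 -2.00e-03  8.36e-02  1.76e+02  3.55e+02]
 [-6.91e-02 -2.00e-03  8.35e-02  1.77e+02  3.54e+02]
 [-7.12e-02 -1.90e-03  8.38e-02  1.77e+02  3.54e+02]
 [-7.35e-02 -2.20e-03  8.32e-02  1.78e+02  3.54e+02]
 [-7.54e-02 -1.80e-03  8.38e-02  1.78e+02  3.53e+02]
 [-7.77e-02 -2.00e-03  8.32e-02  1.79e+02  3.53e+02]
 [-7.98e-02 -1.90e-03  8.38e-02  1.79e+02  3.53e+02]]
```

View pics/w3.png

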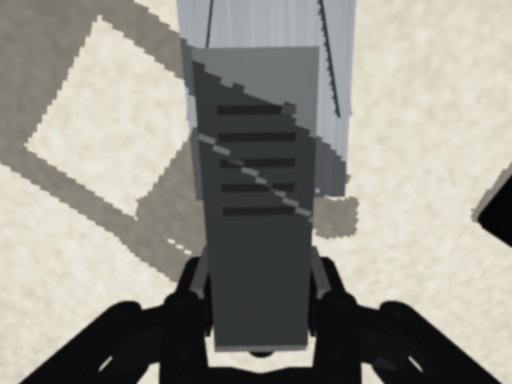

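```bash
cat >> h.py <<'E'
u=np.array([np.cos(np.radians(111.1)),np.sin(np.radians(111.1))]);n=np.array([-u[1],u[0]]);o_=np.array([.5645,.0874])
def meas(name,tz=.015):
    o=st();p,d=ctrl.camera('wrist');cv2.imwrite(f'pics/{name}.png',p)
    W=world('wrist',d,(o['eef_pos'],o['eef_rot']));np.save(f'pics/{name}W.npy',W)
    tc=o['eef_pos'][:2]-o_;print('tcp u,n',np.round([tc@u,tc@n],4))
    top=np.median(W[60:200,230:280,2]);print('top',round(top,4))
    def line(z0,tol,lo,hi,rows):
        S=[]
        for row in rows:
            zz=W[row];k=np.where((abs(zz[:,2]-z0)<tol)&(np.arange(512)>lo)&(np.arange(512)<hi))[0]
            if len(k)<20: continue
            a,b=zz[k[0],:2]-o_,zz[k[-1],:2]-o_;S.append([a@u,(a@n+b@n)/2,a@n-b@n,k[0],k[-1]])
        return np.array(S)
    S=line(top,.005,150,360,range(50,230,8));f=np.polyfit(S[2:,0],S[2:,1],1)
    print('module nose u',round(S[0,0],4),'n at nose',round(f@[S[0,0],1],4),'n at grip',round(f@[tc@u,1],4),'yaw err',round(f[0],4))
    T=line(tz,.01,120,400,range(0,40,5))
    if len(T): T=T[abs(T[:,2]-.084)<.0025]; print('tray n',np.round(T[:,1].mean() if len(T) else np.nan,4),len(T))
    return W
def au():
    o=st();tc=o['eef_pos'][:2]-o_;f=o['wrist_force'];print('tcp u,n',np.round([tc@u,tc@n],4),'force u,n,z',np.round([f[:2]@u,f[:2]@n,f[2]],1))
E
python3 -m creep '0 0 0.54 0 -0.008 0 0;0 0 0 0 0 0 0'
python3 - <<'E'
from h import *
meas('w4')
E
```

```text
time_s: 7.32
eef_pos: [0.634, -0.0852, 0.0445]
eef_rot: [0.58, 0.404, 0.58, -0.405]
wrist_force: [0.6, 0.1, -4.1]
opening: 0.457
t 7.33 p [ 0.634  -0.0852  0.0445] zyaw -69.82 xaxis [-0.001 -0.002 -1.   ] f [ 0.6  0.1 -4.1] op 0.457 q [-0.32  0.53  1.55 -0.    1.06 -0.67]
tcp u,n [-0.186  -0.0027]
top 0.0756
module nose u -0.0929 n at nose -0.0037 n at grip -0.0037 yaw err -0.0005
tray n -0.0021 8
```

```bash
python3 -m creep '0 0.5 -0.14 0 0 0 0;0 0.5 0 0 0 0 0;0 0.4 0 0 0 0 0;0 0 0 0 0 0 0'
python3 - <<'E'
from h import *
meas('w5')
E
```

```text
time_s: 7.88
eef_pos: [0.6326, -0.0857, 0.0301]
eef_rot: [0.58, 0.404, 0.579, -0.405]
wrist_force: [-0.5, 0.8, -3.9]
opening: 0.458
t 7.88 p [ 0.6326 -0.0857  0.0301] zyaw -69.82 xaxis [ 0.    -0.002 -1.   ] f [-0.5  0.8 -3.9] op 0.458 q [-0.32  0.55  1.56 -0.    1.03 -0.67]
tcp u,n [-0.186  -0.0012]
top 0.0612
module nose u -0.0929 n at nose -0.0021 n at grip -0.0022 yaw err 0.0005
tray n -0.0021 8
```

```bash
python3 -m creep '0 0.2 0 0 0 0 0;0 0.2 0 0 0 0 0;0 0.1 0 0 0 0 0;0 0 0 0 0 0 0'
python3 - <<'E'
from h import *
au()
E
```

```text
time_s: 8.43
eef_pos: [0.633, -0.0859, 0.0252]
eef_rot: [0.581, 0.404, 0.579, -0.405]
wrist_force: [-0.0, -0.9, -4.7]
opening: 0.461
t 8.43 p [ 0.633  -0.0859  0.0252] zyaw -69.82 xaxis [ 0.001 -0.003 -1.   ] f [-0.  -0.9 -4.7] op 0.461 q [-0.32  0.56  1.56 -0.    1.02 -0.67]
tcp u,n [-0.1863 -0.0015] force u,n,z [-0.8  0.3 -4.7]
```

```bash
python3 -m creep '0 0.08 0 0 0 0 0;0 0 0 0 0 0 0';python3 -m creep '0 0.06 0 0 0 0 0;0 0 0 0 0 0 0'
python3 - <<'E'
from h import *
au()
E
```

```text
time_s: 8.68
eef_pos: [0.6331, -0.0859, 0.0246]
eef_rot: [0.581, 0.404, 0.579, -0.405]
wrist_force: [-0.4, -0.0, -3.5]
opening: 0.463
time_s: 8.93
eef_pos: [0.6333, -0.086, 0.0245]
eef_rot: [0.581, 0.404, 0.579, -0.405]
wrist_force: [-0.2, 0.9, -3.3]
opening: 0.459
t 8.93 p [ 0.6333 -0.086   0.0245] zyaw -69.81 xaxis [ 0.001 -0.003 -1.   ] f [-0.2  0.9 -3.3] op 0.459 q [-0.32  0.56  1.56 -0.    1.02 -0.67]
tcp u,n [-0.1865 -0.0017] force u,n,z [ 1.  -0.1 -3.3]
```

```bash
python3 -m creep '0 0.08 0 0 0 0 0;0 0 0 0 0 0 0';python3 -m creep '0 0.08 0 0 0 0 0;0 0 0 0 0 0 0'
python3 - <<'E'
from h import *
meas('w6')
E
```

```text
time_s: 9.18
eef_pos: [0.6333, -0.086, 0.0244]
eef_rot: [0.581, 0.404, 0.579, -0.405]
wrist_force: [0.1, 0.7, -1.4]
opening: 0.462
time_s: 9.43
eef_pos: [0.6334, -0.086, 0.0243]
eef_rot: [0.581, 0.404, 0.579, -0.405]
wrist_force: [-2.4, 0.7, -0.6]
opening: 0.462
t 9.43 p [ 0.6334 -0.086   0.0243] zyaw -69.79 xaxis [ 0.001 -0.003 -1.   ] f [-2.4  0.7 -0.6] op 0.462 q [-0.32  0.56  1.56 -0.    1.02 -0.67]
tcp u,n [-0.1866 -0.0018]
top 0.0556
module nose u -0.0935 n at nose -0.0027 n at grip -0.0028 yaw err 0.0013
tray n -0.0019 8
```

```bash
python3 -m creep '0 0 -0.06 -0.3 0 0 0;0 0 0 -0.4 0 0 0;0 0 0 -0.4 0 0 0;0 0 0 -0.4 0 0 0;0 0 0 -0.4 0 0 0;0 0 0 -0.4 0 0 0;0 0 0 0 0 0 0'
python3 - <<'E'
from h import *
au();meas('w7')
E
```

```text
time_s: 10.35
eef_pos: [0.6259, -0.0639, 0.0245]
eef_rot: [0.582, 0.404, 0.577, -0.405]
wrist_force: [0.8, -1.1, -0.7]
opening: 0.46
t 10.35 p [ 0.6259 -0.0639  0.0245] zyaw -69.82 xaxis [ 0.005 -0.004 -1.   ] f [ 0.8 -1.1 -0.7] op 0.46 q [-0.29  0.54  1.59 -0.    1.   -0.64]
tcp u,n [-0.1633 -0.0028] force u,n,z [-1.3 -0.4 -0.7]
t 10.35 p [ 0.6259 -0.0639  0.0245] zyaw -69.82 xaxis [ 0.005 -0.004 -1.   ] f [ 0.8 -1.1 -0.7] op 0.46 q [-0.29  0.54  1.59 -0.    1.   -0.64]
tcp u,n [-0.1633 -0.0028]
top 0.0556
module nose u -0.0701 n at nose -0.0037 n at grip -0.0036 yaw err -0.0004
tray n -0.0019 8
```

View pics/w7.png

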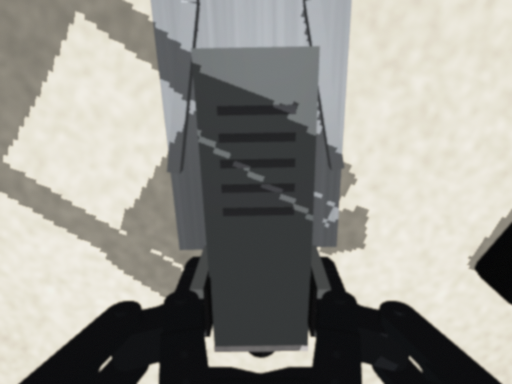

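```bash
python3 -m creep '0 0 -0.2 -0.1 0 0 0;0 0 0 0 0 0 0'
python3 - <<'E'
from h import *
meas('w8')
E
```

```text
time_s: 10.65
eef_pos: [0.6237, -0.0635, 0.0244]
eef_rot: [0.582, 0.405, 0.577, -0.405]
wrist_force: [0.1, -0.5, -1.1]
opening: 0.456
t 10.65 p [ 0.6237 -0.0635  0.0244] zyaw -69.84 xaxis [ 0.005 -0.004 -1.   ] f [ 0.1 -0.5 -1.1] op 0.456 q [-0.29  0.54  1.6  -0.    1.   -0.64]
tcp u,n [-0.1621 -0.0009]
top 0.0556
module nose u -0.0689 n at nose -0.0017 n at grip -0.0019 yaw err 0.002
tray n -0.0019 8
```

```bash
python3 -m creep '0 0 -0.015 -0.4 0 0 0;0 0 -0.015 -0.4 0 0 0;0 0 -0.015 -0.4 0 0 0;0 0 -0.015 -0.4 0 0 0;0 0 -0.015 -0.4 0 0 0;0 0 0 0 0 0 0'
python3 - <<'E'
from h import *
au();meas('w9')
E
```

```text
time_s: 11.45
eef_pos: [0.6156, -0.0441, 0.0245]
eef_rot: [0.582, 0.405, 0.577, -0.405]
wrist_force: [-0.0, -1.5, -0.7]
opening: 0.457
t 11.45 p [ 0.6156 -0.0441  0.0245] zyaw -69.83 xaxis [ 0.006 -0.004 -1.   ] f [-0.  -1.5 -0.7] op 0.457 q [-0.26  0.52  1.62 -0.    0.99 -0.61]
tcp u,n [-0.1411 -0.0004] force u,n,z [-1.4  0.5 -0.7]
t 11.45 p [ 0.6156 -0.0441  0.0245] zyaw -69.83 xaxis [ 0.006 -0.004 -1.   ] f [-0.  -1.5 -0.7] op 0.457 q [-0.26  0.52  1.62 -0.    0.99 -0.61]
tcp u,n [-0.1411 -0.0004]
top 0.0556
module nose u -0.0478 n at nose -0.0013 n at grip -0.0012 yaw err -0.0004
tray n -0.0018 8
```

```bash
python3 -m creep '0 0 0.03 -0.35 0 0 0;0 0 0 -0.35 0 0 0;0 0 -0.01 -0.35 0 0 0;0 0 -0.01 -0.35 0 0 0;0 0 -0.01 -0.35 0 0 0;0 0 0 0 0 0 0'
python3 - <<'E'
from h import *
au();meas('w10')
E
```

```text
time_s: 12.25
eef_pos: [0.6094, -0.0268, 0.0245]
eef_rot: [0.582, 0.405, 0.577, -0.405]
wrist_force: [-0.6, 0.6, -0.4]
opening: 0.458
t 12.25 p [ 0.6094 -0.0268  0.0245] zyaw -69.85 xaxis [ 0.006 -0.005 -1.   ] f [-0.6  0.6 -0.4] op 0.458 q [-0.24  0.51  1.64 -0.    0.98 -0.59]
tcp u,n [-0.1227 -0.0008] force u,n,z [ 0.8  0.3 -0.4]
t 12.25 p [ 0.6094 -0.0268  0.0245] zyaw -69.85 xaxis [ 0.006 -0.005 -1.   ] f [-0.6  0.6 -0.4] op 0.458 q [-0.24  0.51  1.64 -0.    0.98 -0.59]
tcp u,n [-0.1227 -0.0008]
top 0.0556
module nose u -0.0297 n at nose -0.0016 n at grip -0.0017 yaw err 0.0002
tray n -0.0017 8
```

```bash
python3 -m creep '0 0 -0.008 -0.35 0 0 0;0 0 -0.008 -0.35 0 0 0;0 0 -0.008 -0.35 0 0 0;0 0 -0.008 -0.35 0 0 0;0 0 -0.008 -0.35 0 0 0;0 0 -0.008 -0.35 0 0 0;0 0 0 0 0 0 0'
python3 - <<'E'
from h import *
au();W=meas('w11')
# housing front face: top edge
w=W[:200];m=(w[...,2]>.066)&(w[...,2]<.075);print(m.sum(), 'housing min u', np.percentile((w[m][:,:2]-o_)@u,[0,1,5]) if m.any() else '')
E
```

```text
time_s: 13.18
eef_pos: [0.6014, -0.0061, 0.0245]
eef_rot: [0.583, 0.405, 0.577, -0.405]
wrist_force: [0.4, -0.3, -0.2]
opening: 0.456
t 13.18 p [ 0.6014 -0.0061  0.0245] zyaw -69.85 xaxis [ 0.006 -0.005 -1.   ] f [ 0.4 -0.3 -0.2] op 0.456 q [-0.21  0.49  1.67 -0.    0.98 -0.55]
tcp u,n [-0.1005 -0.0007] force u,n,z [-0.4 -0.3 -0.2]
t 13.18 p [ 0.6014 -0.0061  0.0245] zyaw -69.85 xaxis [ 0.006 -0.005 -1.   ] f [ 0.4 -0.3 -0.2] op 0.456 q [-0.21  0.49  1.67 -0.    0.98 -0.55]
tcp u,n [-0.1005 -0.0007]
top 0.0556
module nose u -0.0073 n at nose -0.0015 n at grip -0.0018 yaw err 0.0023
tray n nan 0
7758 housing min u [-2.61877919e-04 -7.56581914e-06  1.81748383e-04]
```

View pics/w11.png

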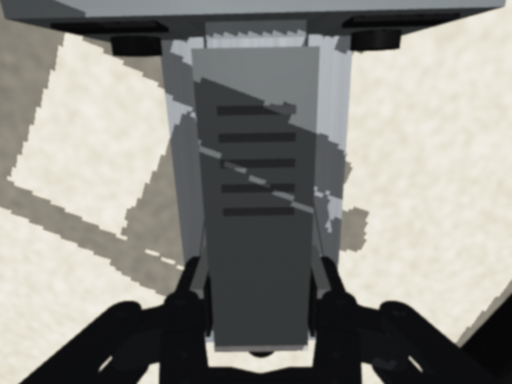

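```bash
python3 -m creep '0 0 -0.008 -0.3 0 0 0;0 0 -0.008 -0.3 0 0 0;0 0 -0.008 -0.3 0 0 0;0 0 -0.008 -0.3 0 0 0;0 0 0 0 0 0 0'
python3 - <<'E'
from h import *
au()
E
python3 -m creep '0 0 -0.008 -0.3 0 0 0;0 0 -0.008 -0.3 0 0 0;0 0 -0.008 -0.3 0 0 0;0 0 -0.008 -0.3 0 0 0;0 0 0 0 0 0 0'
python3 - <<'E'
from h import *
au();meas('w12')
E
```

```text
time_s: 13.85
eef_pos: [0.5969, 0.0055, 0.0245]
eef_rot: [0.583, 0.405, 0.577, -0.405]
wrist_force: [0.5, -0.5, -0.1]
opening: 0.463
t 13.85 p [0.5969 0.0055 0.0245] zyaw -69.87 xaxis [ 0.007 -0.005 -1.   ] f [ 0.5 -0.5 -0.1] op 0.463 q [-0.19  0.48  1.68 -0.    0.97 -0.54]
tcp u,n [-0.0881 -0.0007] force u,n,z [-0.7 -0.3 -0.1]
time_s: 14.48
eef_pos: [0.5922, 0.0174, 0.0245]
eef_rot: [0.583, 0.405, 0.577, -0.405]
wrist_force: [0.7, 0.0, 0.5]
opening: 0.456
t 14.47 p [0.5922 0.0174 0.0245] zyaw -69.87 xaxis [ 0.007 -0.005 -1.   ] f [0.7 0.  0.5] op 0.456 q [-0.17  0.48  1.69 -0.    0.97 -0.52]
tcp u,n [-0.0753 -0.0006] force u,n,z [-0.2 -0.6  0.5]
t 14.47 p [0.5922 0.0174 0.0245] zyaw -69.87 xaxis [ 0.007 -0.005 -1.   ] f [0.7 0.  0.5] op 0.456 q [-0.17  0.48  1.69 -0.    0.97 -0.52]
tcp u,n [-0.0753 -0.0006]
top 0.0562
module nose u -0.0009 n at nose -0.0015 n at grip -0.0015 yaw err 0.0003
```

```bash
python3 -m creep '0 0 -0.006 -0.25 0 0 0;0 0 -0.006 -0.25 0 0 0;0 0 -0.006 -0.25 0 0 0;0 0 -0.006 -0.25 0 0 0;0 0 -0.006 -0.25 0 0 0;0 0 -0.006 -0.2 0 0 0;0 0 0 0 0 0 0'
python3 - <<'E'
from h import *
au()
E
```

```text
time_s: 15.4
eef_pos: [0.5867, 0.0316, 0.0245]
eef_rot: [0.583, 0.405, 0.577, -0.405]
wrist_force: [1.2, -1.3, -0.6]
opening: 0.456
t 15.4 p [0.5867 0.0316 0.0245] zyaw -69.87 xaxis [ 0.007 -0.005 -1.   ] f [ 1.2 -1.3 -0.6] op 0.456 q [-0.15  0.47  1.7  -0.01  0.96 -0.49]
tcp u,n [-0.0601 -0.0006] force u,n,z [-1.6 -0.6 -0.6]
```

```bash
python3 -m creep '0 0 -0.003 -0.1 0 0 0;0 0 -0.003 -0.1 0 0 0;0 0 -0.003 -0.1 0 0 0;0 0 -0.003 -0.1 0 0 0;0 0 0 0 0 0 0'
python3 -c 'from h import *;au()'
python3 -m creep '0 0 -0.002 -0.07 0 0 0;0 0 -0.002 -0.07 0 0 0;0 0 -0.002 -0.07 0 0 0;0 0 0 0 0 0 0'
python3 -c 'from h import *;au()'
```

```text
time_s: 16.02
eef_pos: [0.5852, 0.0353, 0.0246]
eef_rot: [0.583, 0.405, 0.576, -0.405]
wrist_force: [1.3, -1.7, -0.2]
opening: 0.458
t 16.02 p [0.5852 0.0353 0.0246] zyaw -69.89 xaxis [ 0.007 -0.005 -1.   ] f [ 1.3 -1.7 -0.2] op 0.458 q [-0.14  0.46  1.71 -0.01  0.96 -0.49]
tcp u,n [-0.0561 -0.0006] force u,n,z [-2.  -0.6 -0.2]
time_s: 16.52
eef_pos: [0.5844, 0.0374, 0.0245]
eef_rot: [0.583, 0.405, 0.576, -0.405]
wrist_force: [0.6, -1.9, 0.3]
opening: 0.462
t 16.52 p [0.5844 0.0374 0.0245] zyaw -69.89 xaxis [ 0.007 -0.005 -1.   ] f [ 0.6 -1.9  0.3] op 0.462 q [-0.14  0.46  1.71 -0.01  0.96 -0.48]
tcp u,n [-0.0538 -0.0005] force u,n,z [-1.9  0.1  0.3]
```

```bash
cat > chk.py <<'E'
from h import *
o=ctrl.get_obs();tc=o['eef_pos'][:2]-o_;f=o['wrist_force'];fu=f[:2]@u
print('nose',round(tc@u+.0932,4),'n',round(tc@n,4),'force u,n,z',np.round([fu,f[:2]@n,f[2]],1))
import sys;sys.exit(fu<-4)
E
python3 -m creep '0 0 -0.002 -0.07 0 0 0;0 0 -0.002 -0.07 0 0 0;0 0 0 0 0 0 0' >/dev/null; python3 chk.py && python3 -m creep '0 0 -0.002 -0.07 0 0 0;0 0 -0.002 -0.07 0 0 0;0 0 0 0 0 0 0' >/dev/null; python3 chk.py && python3 -m creep '0 0 -0.002 -0.07 0 0 0;0 0 -0.002 -0.07 0 0 0;0 0 0 0 0 0 0'>/dev/null;python3 chk.py
```

```text
nose 0.0408 n -0.0006 force u,n,z [-1.7 -0.1  0. ]
nose 0.0408 n -0.0006 force u,n,z [-1.7 -0.1  0. ]
nose 0.0408 n -0.0006 force u,n,z [-1.7 -0.1  0. ]False
False
False
```

```bash
sed -i 's/sys.exit(fu<-4)/sys.exit(int(fu<-4))/' chk.py
python3 -m creep '0 0 -0.002 -0.07 0 0 0;0 0 -0.002 -0.07 0 0 0;0 0 0 0 0 0 0' >/dev/null; python3 chk.py && python3 -m creep '0 0 -0.002 -0.07 0 0 0;0 0 -0.002 -0.07 0 0 0;0 0 0 0 0 0 0' >/dev/null && python3 chk.py && python3 -m creep '0 0 -0.002 -0.07 0 0 0;0 0 -0.002 -0.07 0 0 0;0 0 0 0 0 0 0'>/dev/null&&python3 chk.py
```

```text
nose 0.0423 n -0.0006 force u,n,z [-2.3 -0.5  1.1]
nose 0.0438 n -0.0005 force u,n,z [-2.9 -0.5  0.3]
nose 0.0453 n -0.0005 force u,n,z [-2.2  0.   0.3]
```

```bash

python3 -m creep '0 0 -0.002 -0.07 0 0 0;0 0 -0.002 -0.07 0 0 0;0 0 0 0 0 0 0' >/dev/null; python3 chk.py && python3 -m creep '0 0 -0.002 -0.07 0 0 0;0 0 -0.002 -0.07 0 0 0;0 0 0 0 0 0 0' >/dev/null && python3 chk.py && python3 -m creep '0 0 -0.002 -0.07 0 0 0;0 0 -0.002 -0.07 0 0 0;0 0 0 0 0 0 0'>/dev/null&&python3 chk.py && python3 -m creep '0 0 -0.002 -0.07 0 0 0;0 0 -0.002 -0.07 0 0 0;0 0 0 0 0 0 0'>/dev/null&&python3 chk.py
```

```text
nose 0.0468 n -0.0005 force u,n,z [-2.3 -0.4  0.5]
nose 0.0483 n -0.0005 force u,n,z [-2.4  0.4  0.1]
nose 0.0497 n -0.0005 force u,n,z [-2.4 -0.1  0.4]
nose 0.0507 n -0.0006 force u,n,z [-1.7  0.8  0.1]
```

```bash

python3 -m creep '0 0 0 -0.07 0 0 0;0 0 0 0 0 0 0' >/dev/null; python3 chk.py; python3 -m creep '0 0 0 0 0 0 0' >/dev/null; python3 chk.py
```

```text
nose 0.0509 n -0.0006 force u,n,z [-2.5  0.3 -0.5]
nose 0.0509 n -0.0006 force u,n,z [-4.2 -0.6  0.4]
```

```bash

python3 -m creep '0 0 0 -0.07 0 0 0;0 0 0 0 0 0 0' >/dev/null; python3 chk.py; python3 -m creep '0 0 0 0 0 0 0' >/dev/null; python3 chk.py
```

```text
nose 0.0511 n -0.0006 force u,n,z [-3.5 -0.9 -0.9]
nose 0.0511 n -0.0006 force u,n,z [-5.7 -0.   0.2]
```

```bash

python3 -m creep '0 0 0 -0.1 0 0 0;0 0 0 0 0 0 0;0 0 0 0 0 0 0' >/dev/null; python3 chk.py; python3 -m creep '0 0 0 -0.1 0 0 0;0 0 0 0 0 0 0;0 0 0 0 0 0 0' >/dev/null; python3 chk.py
```

```text
nose 0.0513 n -0.0006 force u,n,z [-4.1  0.4 -0.2]
nose 0.0514 n -0.0007 force u,n,z [-3.7  0.3 -0.4]
```

```bash

python3 -m creep '0 0 0 -0.15 0 0 0' >/dev/null; python3 chk.py; python3 -m creep '0 0 0 -0.15 0 0 0' >/dev/null; python3 chk.py;  python3 -m creep '0 0 0 -0.15 0 0 0' >/dev/null; python3 chk.py
```

```text
nose 0.0518 n -0.0008 force u,n,z [-10.7   0.9   0.1]
nose 0.052 n -0.0009 force u,n,z [-9.8  2.  -0.7]
nose 0.052 n -0.001 force u,n,z [-9.7  1.6 -0.7]
```

```bash

python3 -m creep '0 0 0 0 0 0 0' >/dev/null; python3 chk.py; python3 -m creep '0.75 0 0 0 0 0 0;0.75 0 0 0 0 0 0;0.75 0 0 0 0 0 0;0.75 0 0 0 0 0 0'; python3 - <<'E'
from h import *
au();meas('w13')
E
```

```text
nose 0.0515 n -0.0009 force u,n,z [-4.7  0.7 -0.6]
time_s: 22.02
eef_pos: [0.5788, 0.0512, 0.025]
eef_rot: [0.586, 0.402, 0.574, -0.406]
wrist_force: [-0.0, -0.5, 0.0]
opening: 0.747
t 22.02 p [0.5788 0.0512 0.025 ] zyaw -69.7 xaxis [ 0.01  -0.014 -1.   ] f [-0.  -0.5  0. ] op 0.747 q [-0.11  0.45  1.72 -0.02  0.95 -0.45]
tcp u,n [-0.039  -0.0003] force u,n,z [-0.5  0.2  0. ]
t 22.02 p [0.5788 0.0512 0.025 ] zyaw -69.7 xaxis [ 0.01  -0.014 -1.   ] f [-0.  -0.5  0. ] op 0.747 q [-0.11  0.45  1.72 -0.02  0.95 -0.45]
tcp u,n [-0.039  -0.0003]
top 0.0705
module nose u 0.0537 n at nose -0.0012 n at grip 0.0006 yaw err -0.0189
```

View pics/w13.png

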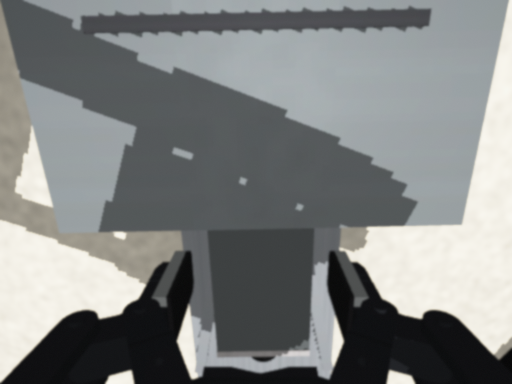

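```bash

python3 -m creep '0.75 -0.5 0 0 0 0 0;0.75 -2 0 0 0 0 0;0.75 -4 0 0 0 0 0;0.75 -4 0 0.8 0 0 0;0.75 0 0 1 0 0 0;0.75 0 0 0 0 0 0'; python3 - <<'E'
from h import *
o=st();p,d=ctrl.camera('wrist');cv2.imwrite('pics/w14.png',p)
W=world('wrist',d,(o['eef_pos'],o['eef_rot']));np.save('pics/w14W.npy',W)
D=np.stack([(W[...,:2]-o_)@u,(W[...,:2]-o_)@n,W[...,2]],-1)
m=(D[...,2]>.045)&(D[...,2]<.065)&(D[...,0]<-.003)&(abs(D[...,1])<.04)&(D[...,0]>-.09)
P=D[m];print(len(P),'z',np.median(P[:,2]),'u',np.percentile(P[:,0],[0,1,99]))
S=[]
for a in np.arange(-.06,-.005,.005):
    k=P[(abs(P[:,0]-a)<.0025)]
    if len(k)>20: S.append([a,k[:,1].min(),k[:,1].max(),np.median(k[:,2])])
S=np.array(S);print(np.round(S,4));print(np.polyfit(S[:,0],(S[:,1]+S[:,2])/2,1))
for b in (-.012,-.006,0,.006,.012): 
    k=P[abs(P[:,1]+.0015-b)<.002];print(b,k[:,0].min())
m=(D[...,2]>.066)&(D[...,2]<.075)&(D[...,0]<.1);print('housing front u',np.percentile(D[m][:,0],[0,1]))
m=(abs(D[...,2]-.010)<.004)&(abs(D[...,1])<.05)&(D[...,0]>-.16)&(D[...,0]<-.1)
if m.any(): print('tray n',D[m][:,1].min(),D[m][:,1].max())
E
```

```text
time_s: 22.82
eef_pos: [0.5848, 0.0355, 0.1387]
eef_rot: [0.587, 0.402, 0.573, -0.405]
wrist_force: [-0.5, -0.0, -0.0]
opening: 0.751
t 22.82 p [0.5848 0.0355 0.1387] zyaw -69.68 xaxis [ 0.014 -0.015 -1.   ] f [-0.5 -0.  -0. ] op 0.751 q [-0.13  0.29  1.67 -0.01  1.16 -0.48]
5155 z 0.055474235126602364 u [-0.07923766 -0.07586238 -0.00356594]
[[-0.06   -0.0213  0.0178  0.0555]
 [-0.055  -0.0212  0.0181  0.0554]
 [-0.05   -0.0219  0.0182  0.0555]
 [-0.045  -0.0218  0.0178  0.0556]
 [-0.04   -0.0217  0.0182  0.0555]
 [-0.035  -0.0217  0.0182  0.0554]
 [-0.03   -0.0216  0.018   0.0554]
 [-0.025  -0.0216  0.0183  0.0555]
 [-0.02   -0.0214  0.0182  0.0555]
 [-0.015  -0.0213  0.018   0.0554]
 [-0.01   -0.0213  0.0183  0.0555]]
[ 0.00433522 -0.00156728]
-0.012 -0.0684999512858854
-0.006 -0.07866346296177082
0 -0.07923765800627723
0.006 -0.0787342566377755
0.012 -0.06821722966139943
housing front u [7.67946138e-05 1.24449830e-03]
tray n -0.04432784462439389 0.03996831532515114
```

View pics/w14.png

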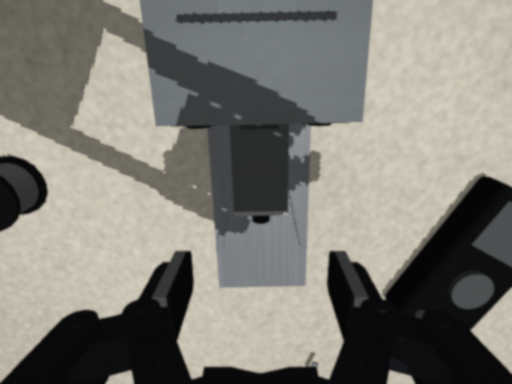

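```bash

python3 -m creep '0 0 0 3 0 0 0;0 0 0 3 0 0 0;0 0 0 0 0 0 0;0 0 0 0 0 0 0;0 0 0 0 0 0 0;0 0 0 0 0 0 0'; python3 - <<'E'
from h import *
au()
t=o_+u*-.112+n*-.002
to([t[0],t[1],.032],-68.9)
E
```

```text
time_s: 23.62
eef_pos: [0.6018, -0.0176, 0.1345]
eef_rot: [0.584, 0.401, 0.578, -0.406]
wrist_force: [-0.1, 0.0, -0.3]
opening: -0.0
t 23.62 p [ 0.6018 -0.0176  0.1345] zyaw -69.52 xaxis [ 0.004 -0.011 -1.   ] f [-0.1  0.  -0.3] op -0.0 q [-0.22  0.34  1.62 -0.01  1.18 -0.57]
tcp u,n [-0.1114  0.003 ] force u,n,z [ 0.1  0.1 -0.3]
shift cm tool [10.25  0.5  -0.06] in target axes [10.25  0.5   0.06] rotvec [-0.0107  0.0114  0.0005]
```

```bash

python3 -m creep '0 3 0.5 0.2 -0.01 0.011 0;0 3 0 0 0 0 0;0 2.5 0 0 0 0 0;0 0 0 0 0 0 0'; python3 - <<'E'
from h import *
au();o=st();p,d=ctrl.camera('wrist');cv2.imwrite('pics/w15.png',p)
t=o_+u*-.108+n*-.002
to([t[0],t[1],.032],-68.9)
E
```

```text
time_s: 24.12
eef_pos: [0.608, -0.0159, 0.0487]
eef_rot: [0.584, 0.4, 0.583, -0.399]
wrist_force: [0.3, 0.6, -0.1]
opening: -0.004
t 24.12 p [ 0.608  -0.0159  0.0487] zyaw -68.76 xaxis [ 0.002 -0.    -1.   ] f [ 0.3  0.6 -0.1] op -0.004 q [-0.22  0.47  1.64  0.    1.03 -0.59]
tcp u,n [-0.112  -0.0034] force u,n,z [ 0.4 -0.5 -0.1]
t 24.12 p [ 0.608  -0.0159  0.0487] zyaw -68.76 xaxis [ 0.002 -0.    -1.   ] f [ 0.3  0.6 -0.1] op -0.004 q [-0.22  0.47  1.64  0.    1.03 -0.59]
shift cm tool [ 1.81 -0.25 -0.47] in target axes [ 1.81 -0.24 -0.47] rotvec [ 0.0024  0.0025 -0.0038]
```

View pics/w15.png

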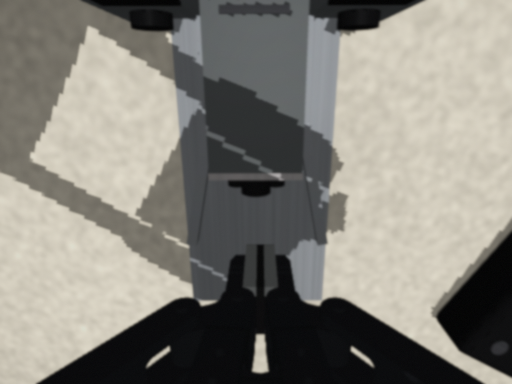

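The picture shows the module's rear edge at row 175, straight between the rails, with its post at (257,188). The shut fingers are behind it at (260,260). Next I lower the fingers and do a gentle check push.

```bash

python3 -m creep '0 1 -0.12 0 0 0 0;0 0.7 0 0 0 0 0;0 0 0 0 0 0 0'>/dev/null; python3 -c 'from h import *;au()'
python3 -m creep '0 0 0 -0.3 0 0 0;0 0 0 -0.3 0 0 0;0 0 0 -0.2 0 0 0;0 0 0 -0.1 0 0 0'>/dev/null; python3 -c 'from h import *;au()'
```

```text
t 24.55 p [ 0.6101 -0.0167  0.0352] zyaw -68.73 xaxis [ 0.009 -0.002 -1.   ] f [ 0.6 -0.3  0.4] op -0.001 q [-0.22  0.49  1.64  0.    1.   -0.59]
tcp u,n [-0.1135 -0.0051] force u,n,z [-0.5 -0.5  0.4]
t 25.05 p [ 0.6074 -0.0078  0.0363] zyaw -68.73 xaxis [ 0.011 -0.002 -1.   ] f [-0.6  0.7  0.5] op -0.001 q [-0.21  0.48  1.65 -0.    1.   -0.58]
tcp u,n [-0.1043 -0.0058] force u,n,z [0.8 0.4 0.5]
```

```bash

python3 -m creep '0 0 -0.4 -0.2 0 0 0;0 0 0 -0.2 0 0 0;0 0 0 -0.2 0 0 0;0 0 0 0 0 0 0'>/dev/null; python3 -c 'from h import *;au()'
python3 -m creep '0 0 0 -0.12 0 0 0;0 0 0 -0.12 0 0 0'>/dev/null; python3 chk.py && python3 -m creep '0 0 0 -0.12 0 0 0;0 0 0 -0.12 0 0 0'>/dev/null && python3 chk.py
```

```text
t 25.55 p [ 0.6009 -0.0034  0.0362] zyaw -68.72 xaxis [ 0.011 -0.002 -1.   ] f [ 0.7 -0.1  0.2] op 0.001 q [-0.2   0.47  1.67 -0.    0.99 -0.57]
tcp u,n [-0.0978 -0.0013] force u,n,z [-0.4 -0.6  0.2]
nose -0.0022 n -0.0014 force u,n,z [-0.2  0.6 -0.3]
nose 0.0003 n -0.0014 force u,n,z [ 0.4 -0.5 -0.4]
```

```bash

for i in 1; do python3 -m creep '0 0 0 -0.12 0 0 0' >/dev/null; python3 chk.py && python3 -m creep '0 0 0 -0.12 0 0 0' >/dev/null && python3 chk.py && python3 -m creep '0 0 0 -0.12 0 0 0' >/dev/null && python3 chk.py && python3 -m creep '0 0 0 -0.12 0 0 0' >/dev/null && python3 chk.py && python3 -m creep '0 0 0 -0.12 0 0 0' >/dev/null && python3 chk.py; done
```

```text
nose 0.0016 n -0.0014 force u,n,z [0.5 0.  0.6]
nose 0.0029 n -0.0014 force u,n,z [0.1 0.8 0.6]
nose 0.0042 n -0.0014 force u,n,z [ 0.5 -0.4 -0.5]
nose 0.0055 n -0.0014 force u,n,z [ 0.  -0.4  0.7]
nose 0.0068 n -0.0014 force u,n,z [-0.4  0.   0.1]
```

```bash

python3 -m creep '0 0 0 -0.12 0 0 0' >/dev/null; python3 chk.py && python3 -m creep '0 0 0 -0.12 0 0 0' >/dev/null && python3 chk.py && python3 -m creep '0 0 0 -0.12 0 0 0' >/dev/null && python3 chk.py && python3 -m creep '0 0 0 -0.12 0 0 0' >/dev/null && python3 chk.py
```

```text
nose 0.0081 n -0.0014 force u,n,z [-0.1  0.4  0.8]
nose 0.0094 n -0.0014 force u,n,z [0.7 0.  0.7]
nose 0.0107 n -0.0014 force u,n,z [ 0.4 -1.  -0.3]
nose 0.0119 n -0.0014 force u,n,z [ 0.1  0.2 -0.6]
```

```bash

python3 -m creep '0 0 0 -0.1 0 0 0' >/dev/null; python3 chk.py && python3 -m creep '0 0 0 -0.1 0 0 0' >/dev/null && python3 chk.py && python3 -m creep '0 0 0 -0.1 0 0 0' >/dev/null && python3 chk.py && python3 -m creep '0 0 0 -0.1 0 0 0' >/dev/null && python3 chk.py && python3 -m creep '0 0 0 -0.1 0 0 0' >/dev/null && python3 chk.py
python3 - <<'E'
from h import *
p,d=ctrl.camera('wrist');cv2.imwrite('pics/w16.png',p)
E
```

```text
nose 0.013 n -0.0014 force u,n,z [-0.   0.1 -0.6]
nose 0.0137 n -0.0015 force u,n,z [-3.8 -0.5 -0.7]
nose 0.014 n -0.0016 force u,n,z [-5.2  0.2 -2.3]
```

View pics/w16.png

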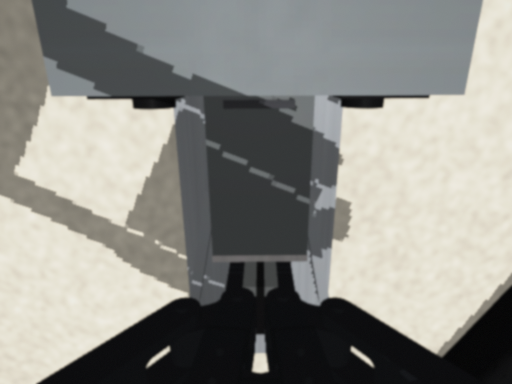

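```bash

python3 -m creep '0 0 0 -0.1 0 0 0' >/dev/null; python3 chk.py ; python3 -m creep '0 0 0 -0.12 0 0 0' >/dev/null ; python3 chk.py ; python3 -m creep '0 0 0 -0.12 0 0 0' >/dev/null; python3 chk.py
```

```text
nose 0.0143 n -0.0017 force u,n,z [-6.   0.5 -1. ]
nose 0.0145 n -0.0017 force u,n,z [-6.7  0.6 -1.4]
nose 0.0145 n -0.0018 force u,n,z [-7.   1.2 -2.1]
```

It stalls elastically at 7 N, so it is on the stop. I back off and look once more.

```bash

python3 -m creep '0 0 0 0.2 0 0 0;0 0 0 0.5 0 0 0;0 0 0 1.5 0 0 0;0 0 0 1.5 0 0 0;0 -2 0 0 0 0 0;0 -4 0 0 0 0 0;0 -4 0 0 0 0 0;0 0 0 0 0 0 0;0 0 0 0 0 0 0'; python3 - <<'E'
from h import *
o=st();p,d=ctrl.camera('wrist');cv2.imwrite('pics/w17.png',p)
W=world('wrist',d,(o['eef_pos'],o['eef_rot']))
D=np.stack([(W[...,:2]-o_)@u,(W[...,:2]-o_)@n,W[...,2]],-1)
m=(D[...,2]>.045)&(D[...,2]<.065)&(D[...,0]<-.003)&(abs(D[...,1])<.04)&(D[...,0]>-.09)
P=D[m];print(len(P),'z',np.percentile(P[:,2],[5,50,95]))
S=[]
for a in np.arange(-.06,-.005,.005):
    k=P[(abs(P[:,0]-a)<.0025)]
    if len(k)>20: S.append([a,k[:,1].min(),k[:,1].max()])
S=np.array(S);print(np.polyfit(S[:,0],(S[:,1]+S[:,2])/2,1))
for b in (-.012,.012): 
    k=P[abs(P[:,1]+.0015-b)<.002];print(b,k[:,0].min())
m=(D[...,2]>.066)&(D[...,2]<.075)&(D[...,0]<.1);print('housing front u',np.percentile(D[m][:,0],[0,1]))
p,d=ctrl.camera('scene');cv2.imwrite('pics/s17.png',p)
Ws=world('scene',d)
for k,(l,t,r,b),lo,hi in(('spool',(245,120,272,152),.03,.05),('mm',(210,250,300,320),.02,.045)):
    w=Ws[t:b,l:r];m=(w[...,2]>lo)&(w[...,2]<hi);rr,c=rect(w,m);print(k,np.round(rr[0],1),c)
E
```

```text
time_s: 29.1
eef_pos: [0.6073, -0.0213, 0.1442]
eef_rot: [0.589, 0.401, 0.578, -0.398]
wrist_force: [-0.2, -0.6, 0.7]
opening: 0.003
t 29.1 p [ 0.6073 -0.0213  0.1442] zyaw -68.87 xaxis [ 0.015 -0.005 -1.   ] f [-0.2 -0.6  0.7] op 0.003 q [-0.23  0.33  1.61 -0.    1.19 -0.6 ]
6479 z [0.05401526 0.05542176 0.05656032]
[ 0.00263789 -0.00181006]
-0.012 -0.06835971778220976
0.012 -0.06827246531139275
housing front u [-6.11653073e-05  1.78044661e-04]
spool [0. 0.] 0
mm [793.6  29.1] 2744
```

View pics/s17.png

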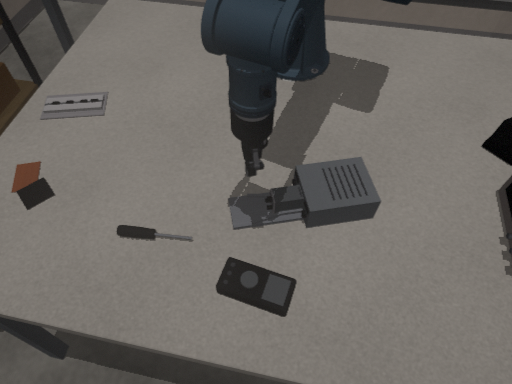

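The scene view shows the module in the slot at (285,200). The multimeter (255,285) and screwdriver (155,233) are where they started, and the spool is hidden behind the arm. Handing in.

```bash
python3 - <<'E'
from h import *
au();print(ctrl.hand_in())
E
```

```text
t 29.2 p [ 0.6074 -0.0213  0.1437] zyaw -68.87 xaxis [ 0.015 -0.005 -1.   ] f [ 0.5 -0.8  0.2] op -0.002 q [-0.23  0.33  1.61 -0.    1.19 -0.6 ]
tcp u,n [-0.1169 -0.0009] force u,n,z [-0.9 -0.2  0.2]
the job is handed in; nothing more can be done
None
```

The module is in the slot, nose first, and by my checks it is fully home on the hidden stop. I handed the job in at 29.2 s with the gripper clear and about 11 cm above the tray.

**What I did:** I gripped the module by its rear, set it on the tray and lined it up with the wrist camera. I slid it in with small force-checked steps until it stalled at about 51 mm depth, with a peak push of about 10 N. After letting go, I pushed gently from behind with the shut fingers, and it stalled springily at 7 N, which fits the stop.

**Last checks:**
- **Depth:** the rear edge put the nose 51.5 mm into the slot. It read the same to within 0.2 mm before and after the check push.
- **Straightness:** the module was about 0.003 rad off the dock's direction and within 0.5 mm of the tray's centre line. It lies flat, with its top at 55.4 mm.
- **Bystanders:** the multimeter had not moved, and the screwdriver looked unchanged in the picture. The spool was hidden behind the arm in the last picture, so I could not measure it again; the gripper never came near it.
- **Not read directly:** the plunger and buffer have no readout, so "home" rests on the two stalls and the measured depth. During insertion I also felt about 2 N of steady drag, which I took to be friction.

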